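# Close a housing into the leak-test pot

## Task

Get the moulded housing ready for its leak test: lay it flat, open side up, on the floor of the open test pot and swing the hinged lid down onto the neck. Then push the cap's lugs round clockwise (seen from above) until the screw cap is fully home against its stop, and swing the lock lever over and down so that its bar lies between the lugs. Leave the tape roll and the dish of screws where they are.

Things in the scene. Friction and masses are not known exactly. Their poses are not given: they have to be found in the camera images.
- test_pot: Round aluminium leak-test pot on a dark steel base plate (10 mm thick, 78 mm radius), fixed. Origin: pot's axis at table height, z up, lid hinge along +x. Inner radius 50 mm, floor 24 mm and rim 58 mm above the table; outer radius 61 mm. A gauge and an air elbow stick out below z = 37 mm; the hinge ears (102 mm out) reach z = 58 mm, the lever's clevis (114 mm out) z = 76 mm.
- pot_floor (a point): Centre of the pot's floor, 24 mm above the table, on the pot's axis.
- lid_hinge (a point): Centre of the lid's hinge pin: 102 mm from the pot's axis along the pot's +x, 50 mm above the table. The pin is parallel to the pot's y.
- lid (a joint): Angle of the lid's arm about the hinge pin: 0 = down on the pot, 1.95 = fully open, leaning away from the pot. A stiff hinge (about 0.5 N m): the lid stays where it is left. The arm is a 20 mm wide bar from the hinge to the centre of the cap; with the lid down its top is 93 mm above the table.
- lid_back (a point): Point on the outer (top) face of the cap where the lid can be pushed: on the lid's middle line, 138 mm from the hinge pin along it and 28 mm off the pin's plane; with the lid down it is 78 mm above the table. Its x axis points to the hinge, its z axis is the cap's outward normal (up when the lid is down).
- cap (a joint): Turn of the screw cap: 0 = unscrewed; grows clockwise seen from above (lid down); 2.6 rad = home against the stop; it sinks 4 mm on the way. Friction 0.2 N m. Its interrupted thread passes the neck's thread only below about 0.2 rad, so the lid must be down before the cap is turned. Cap: aluminium disc 120 mm across, 15 mm thick, with a 19 mm skirt.
- cap_lug (a point): Centre of one of the cap's three equal lugs (120 degrees apart), 78 mm from its axis: bars 14 mm wide and high, from 60 to 90 mm radius. Lid down, mid height is 70 mm above the table unscrewed, 67 mm home; bearing about the pot's z is -70 degrees less the cap angle, so it passes the side away from the hinge and comes home beside the lever.
- lever_pivot (a point): Pivot of the lock lever: 114 mm from the pot's axis, 67 mm above the table, at +151.75 degrees about the pot's z from its +x. Its pin is horizontal, square to the radius.
- lock_lever (a joint): Angle of the lock lever: 0 = shut, its bar lies level and radial at lug height beside a lug of the home cap; 2.15 = fully open, leaning outward. It stays where it is left (friction about 0.09 N m). A lug that lies under it (cap not quite home) stops it.
- lever_ball (a point): Centre of the black ball (18 mm diameter) at the lever's end, 71 mm from the pivot; shut, it is 48 mm from the pot's axis and 92 mm above the table.
- housing: Black moulded housing, an open-topped box 40 x 63 x 16 mm, loose on the table near the robot. Origin: centre of its underside; x along the 40 mm (with a small tab at +x: the walls run from x = -20 to +14 mm), y along the 63 mm, z up, open side up.
- tape_roll: Roll of masking tape, 64 mm across, 19 mm high; bystander. Origin: centre of its underside.
- steel_dish: Small steel dish of odd screws, 68 mm across, 17 mm high; bystander. Origin: centre of its underside.
Things that resemble listed ones, but are neither listed nor needed, are in the scene too. There is more than one size of the housing; the job needs the smaller.

How it is judged:
On the way, in this order (a step that is already met when the one before it is completed fails the run):
1. the housing lies flat on the pot's floor, open side up, let go, with the lid still open (horizontal distance between housing and pot_floor below 0.025 m and z of housing in the frame of pot_floor below 0.005 m and angle between housing's own z axis and vertical below 0.12 rad and contact force between the fingers and housing below 0.1 N and value of joint lid above 1 rad), for 0.2 s.
2. the lid is down on the neck, the cap not yet screwed (value of joint lid below 0.04 rad and value of joint cap below 0.6 rad), for 0.2 s.
3. the cap is screwed fully home, the lever still open (value of joint cap above 2.5 rad and value of joint lid below 0.04 rad and value of joint lock_lever above 0.5 rad), for 0.2 s.
4. the lock lever is shut (value of joint lock_lever below 0.1 rad), for 0.2 s.
At the end, for the whole second after the job is handed in: The housing lies flat and open side up on the pot's floor (within 25 mm of its centre, less than 5 mm above it, tilted less than 0.12 rad), the lid is down (under 0.04 rad), the cap is home (over 2.5 of 2.6 rad) and the lock lever is shut (under 0.1 rad) (horizontal distance between housing and pot_floor below 0.025 m and z of housing in the frame of pot_floor below 0.005 m and angle between housing's own z axis and vertical below 0.12 rad and linear speed of housing below 0.02 m/s and value of joint lid below 0.04 rad and value of joint cap above 2.5 rad and value of joint lock_lever below 0.1 rad); the robot touches nothing.
It fails at once if the tape roll or the dish is moved by more than 25 mm (distance of any of tape_roll, steel_dish from where it was at the start of the episode above 0.025 m).
It also fails if it takes over 72 s, if anything falls off the work surface, if the arm or the gripper's body presses on something with over 40 N, if the wrist force passes 120 N, or if a joint passes its speed limit or range.

## Robot

A 6-joint arm with a two-finger parallel gripper is mounted at the origin on a cart in front of the work surface, level with it; the furniture and walls round the work are solid. World frame = base frame: x ahead of the robot, y to its left, z up, the work surface at z = 0. Lengths are in m, angles in rad, forces in N, time in s.
With the tool pointing down it reaches from about 0.35 to 0.975 m from the base axis. Payload 4.9 kg.
Tool frame: the origin (TCP) lies at the very end of the fingers, on their centre line; the grasp point (between the pads) lies 19 mm behind it; z points along the fingers, y is the line along which they close (so a half turn about z gives the same grasp; the last joint's range is limited). The gripper opens to 85 mm and grips with 20 to 120 N. Pads are 22 mm wide; open, the fingers measure 114 mm over their backs; the gripper's body (76 mm by 85 mm) begins 54 mm behind the grasp point. The pads swing forward as they close: fully open they stand 13 mm farther back than shut.
Start: joints at [-0.119, 0.053, 1.613, -0, 1.476, -0.119], TCP at [0.625, 0, 0.231] pointing down, gripper open.
Joint ranges: [-3.01, 3.01], [-1.01, 2.22], [0.06, 2.58], [-1.02, 4.17], [0.09, 2.62], [-3.14, 3.14]. Speed limits (rad/s): [2.57, 2.57, 3.14, 3.14, 3.14, 3.14].

## Interface

Orientations are given as a unit quaternion [w, x, y, z].
In Python, from plant import manip gives the robot as it stands.
- The arm moves only by the tool send_rows, never from a script. Its argument "increments" is a list of rows, each an object of numbers: "claw": the closure, from -1 (fully open) to 1 (shut); "dx", "dy", "dz": the shift along the tool's x, y, z in units of 0.5 m (1.0 is 0.5 m); "yaw": the turn about the tool's z in units of 1.5 rad (1.0 is 1.5 rad). A call has 1 to 20 rows; each row is the pose to reach, as a shift and turn from the pose commanded when the call began, along the tool's axes at that moment; what a row does not reach only later rows make up. A row lasts 1/8 s, in which the tool goes at most 62.5 mm and 10.7 degrees, less where a joint would pass 70% of its speed; a pose out of reach is approached as far as the arm can. A call with a number of a shift or a turn outside -1 to 1 is refused whole. A call with a gripper value outside its range is refused whole. The fingers move at their own pace and stop on an object; the grip force is fixed at half the most. Time passes only in rows, so rows that repeat a pose let the fingers close. It gives the time, the measured TCP pose, the force, the opening and the grip force at its end, in the units of the state.
- manip.state(): the state, without advancing time (a new reading comes with each control period).
- manip.grab_frame(name): name is "scene" or "side" or "wrist"; returns the picture (384x512x3 uint8, red, green, blue); there is no depth.
- manip.camera_params(name): a dict with "camera_matrix" (3x3 intrinsics, pixels), "extrinsics" (4x4, takes a point from world to camera coordinates); the wrist camera has in their place "tool_from_camera" (4x4, takes a point from camera to tool coordinates, whose origin is the TCP and whose axes are the flange's). Camera axes: x right, y down, z forward; pixel columns grow to the right and rows downward; lengths in m; the calibration is good to about 2 mm. A picture is of the moment at which its call begins: read the wrist's pose just before it. camera_params takes no time and is no camera call.
- manip.job_done(): hands the job in; it is judged then, once.
The state is a dict: "time": time; "joint_pos": joint angles; "joint_vel": joint speeds; "joint_efforts": joint torques, N m; "tool_pos": TCP position; "tool_rot": TCP orientation; "contact_force": force on the tool from outside, world axes, zero at the start; "ft_torque": the same for the moment, N m; "gripper_width": opening from 0.0 (shut) to 1.0 (fully open); "grasp_force": force on a finger pad.
Only numpy, scipy, OpenCV 4.12 (cv2) and the standard library are available. Lean on these libraries where they do the work, as an engineer would, in place of code of your own. Each camera call takes 0.05 s, during which the arm holds its last target. There are 200 camera calls.

## Working session

There is one attempt and no reset: what is moved stays moved. The work goes in short steps, Python scripts to look and compute and a tool call to move; the robot and the scene stay as the last step left them, time stands still between calls to the robot, and variables do not carry over. Pictures are saved under pics/ and viewed, at most 10 in all, crops included, and the job is handed in when it is done.

Besides the shell and the picture viewer there is one more tool, called after "Request:" as a command line: name --argument value ..., lists and objects as JSON in quotes. send_rows: Moves the arm, as the interface text tells. Shifts and turns lie within -1 to 1; 1 stands for 0.5 m of shift or 1.5 rad of turn. Its arguments: {"type":"object","properties":{"increments":{"type":"array","items":{"type":"object","properties":{"claw":{"type":"number"},"dx":{"type":"number"},"dy":{"type":"number"},"dz":{"type":"number"},"yaw":{"type":"number"}}}}},"required":["increments"]}

```bash
mkdir -p pics; ls
cat > h.py <<'E'
import numpy as np,cv2
from plant import manip
from scipy.spatial.transform import Rotation as R
def cam(n,st=None):
    p=manip.camera_params(n);K=np.array(p['camera_matrix'])
    if n=='wrist':
        st=st or manip.state();q=st['tool_rot'];T=np.eye(4);T[:3,:3]=R.from_quat([q[1],q[2],q[3],q[0]]).as_matrix();T[:3,3]=st['tool_pos']
        E=np.linalg.inv(T@np.array(p['tool_from_camera']))
    else: E=np.array(p['extrinsics'])
    return K,E
def ray(c,uv):
    K,E=c;d=E[:3,:3].T@np.linalg.solve(K,[uv[0],uv[1],1]);return -E[:3,:3].T@E[:3,3],d/np.linalg.norm(d)
def onz(c,uv,z):
    o,d=ray(c,uv);return o+d*(z-o[2])/d[2]
def proj(c,X):
    K,E=c;p=K@(E[:3,:3]@np.array(X)+E[:3,3]);return p[:2]/p[2]
def tri(obs):
    A=np.zeros((3,3));b=np.zeros(3);rs=[ray(c,u) for c,u in obs]
    for o,d in rs:
        P=np.eye(3)-np.outer(d,d);A+=P;b+=P@o
    X=np.linalg.solve(A,b);return X,[np.linalg.norm((np.eye(3)-np.outer(d,d))@(X-o)) for o,d in rs]
def grab(n,f):
    st=manip.state();im=manip.grab_frame(n);cv2.imwrite('pics/'+f,im[:,:,::-1]);return im,cam(n,st)
E
python3 - <<'E'
from h import *
for n in('scene','side','wrist'):
    im,c=grab(n,n+'0.png'); print(n,c[0].round(1).tolist(),c[1].round(3).tolist())
print(manip.state())
a=[cv2.imread('pics/%s0.png'%n) for n in('scene','side')]
E
```

```text
pics
scene [[366.3, 0.0, 254.5], [0.0, 366.3, 194.6], [0.0, 0.0, 1.0]] [[0.738, -0.675, -0.001, -0.422], [-0.324, -0.352, -0.878, 0.211], [0.592, 0.648, -0.478, 0.633], [0.0, 0.0, 0.0, 1.0]]
side [[449.6, 0.0, 260.8], [0.0, 449.6, 194.0], [0.0, 0.0, 1.0]] [[0.973, -0.23, -0.01, -0.516], [-0.192, -0.786, -0.587, 0.084], [0.128, 0.573, -0.809, 0.979], [0.0, 0.0, 0.0, 1.0]]
wrist [[267.0, 0.0, 253.1], [0.0, 267.0, 190.0], [0.0, 0.0, 1.0]] [[1.0, 0.001, -0.002, -0.624], [0.001, -0.955, 0.296, -0.039], [-0.001, -0.296, -0.955, 0.379], [0.0, 0.0, 0.0, 1.0]]
{'time': 0.15, 'joint_pos': array([-1.18991154e-01,  5.32337449e-02,  1.61396388e+00, -1.12816413e-05,
        1.47598858e+00, -1.19000416e-01]), 'joint_vel': array([ 0.0007222 , -0.00093383, -0.00279649,  0.00039449, -0.00018426,
       -0.00145602]), 'joint_efforts': array([ 5.10442842e-04, -3.94241810e+01, -3.70721948e+01, -1.15854355e-04,
        4.61802789e-03,  5.00508997e-05]), 'tool_pos': array([6.24522824e-01, 5.98326608e-05, 2.30336530e-01]), 'tool_rot': array([-6.22835026e-04,  7.07102901e-01,  7.07110212e-01, -4.96950230e-04]), 'contact_force': array([-0.43946976, -0.09477259,  0.08885162]), 'ft_torque': array([-0.01067855, -0.06990187,  0.03017834]), 'grasp_force': 0.0, 'gripper_width': 0.9991402012420466}
```

View pics/scene0.png

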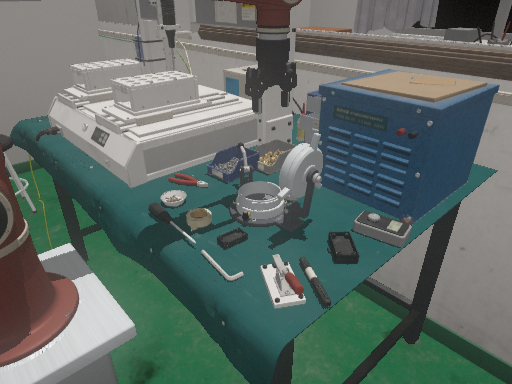

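View pics/side0.png

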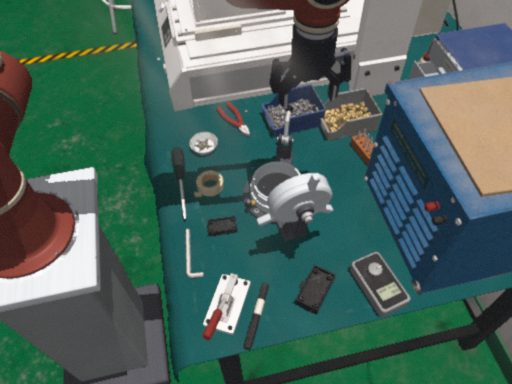

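View pics/wrist0.png

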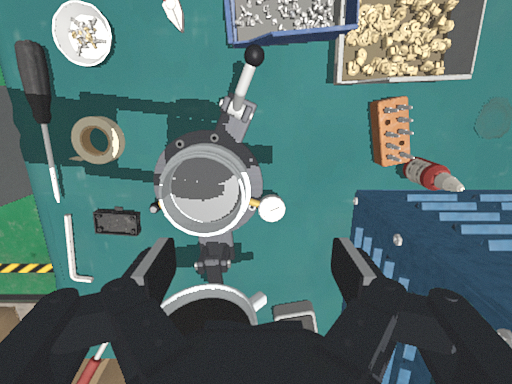

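The wrist view shows the pot at about (203,190), its hinge below at (213,265), the lever's ball at (255,55), the housing at (117,222), the tape at (97,140) and the dish at (83,33). The side view has the small housing at (222,226) and the larger one at (315,289).

Run:
```python
from h import *
w=cv2.imread('pics/wrist0.png');s=cv2.imread('pics/side0.png');c=cv2.imread('pics/scene0.png')
z=lambda im,x,y,ww,hh,f:cv2.resize(im[y:y+hh,x:x+ww],None,fx=f,fy=f,interpolation=cv2.INTER_CUBIC)
A=z(w,80,190,80,60,5);B=z(s,190,200,80,60,5);C=z(w,140,40,160,120*2,2.5)[:600];
D=np.zeros((600,800,3),np.uint8);D[:300,:400]=A;D[300:600,:400]=B;D[:C.shape[0],400:]=C
cv2.imwrite('pics/m1.png',D)
cs,cw,cc=cam('side'),cam('wrist'),cam('scene')
for nm,cm,u,box in(('wrist',cw,w,(85,200,60,45)),('side',cs,s,(200,210,45,32)),('scene',cc,c,(212,226,42,26))):
    x,y,W,H=box;g=u[y:y+H,x:x+W].max(2);m=((g<62)*255).astype(np.uint8)
    m=cv2.morphologyEx(m,cv2.MORPH_CLOSE,np.ones((5,5)))
    k,_=cv2.findContours(m,0,2);k=max(k,key=cv2.contourArea)+[x,y];r=cv2.minAreaRect(k)
    print(nm,r,cv2.boxPoints(r).round(1).tolist())
    for q in cv2.boxPoints(r):print('  ',onz(cm,q,.016).round(4), onz(cm,q,0).round(4))
print(tri([(cw,(117,222)),(cs,(222,226))]))
print('pot approx',onz(cw,(203,190),.058),tri([(cw,(255,55)),(cs,(285,118))]))
```

```text
wrist ((117.03367614746094, 221.32667541503906), (46.741615295410156, 24.219743728637695), 2.8624050617218018) [[93.0999984741211, 232.3000030517578], [94.30000305175781, 208.10000610351562], [141.0, 210.39999389648438], [139.8000030517578, 234.60000610351562]]
   [ 0.3889 -0.1006  0.016 ] [ 0.3784 -0.1085  0.    ]
   [ 0.3974 -0.0625  0.016 ] [ 0.3872 -0.0687  0.    ]
   [ 0.4637 -0.066   0.016 ] [ 0.4565 -0.0724 -0.    ]
   [ 0.4572 -0.1043  0.016 ] [ 0.4497 -0.1124  0.    ]
side ((221.39633178710938, 226.06704711914062), (16.343868255615234, 28.8226318359375), 83.6598129272461) [[206.1999969482422, 219.5], [234.8000030517578, 216.39999389648438], [236.60000610351562, 232.60000610351562], [208.0, 235.8000030517578]]
   [ 0.3912 -0.0711  0.016 ] [ 0.3912 -0.0605  0.    ]
   [ 0.4533 -0.0777  0.016 ] [ 0.4544 -0.0673  0.    ]
   [ 0.4489 -0.119   0.016 ] [ 0.45   -0.1094  0.    ]
   [ 0.3883 -0.1124  0.016 ] [ 0.3883 -0.1026  0.    ]
scene ((236.26422119140625, 236.00445556640625), (16.113697052001953, 38.93440628051758), 62.35402297973633) [[215.3000030517578, 237.89999389648438], [249.8000030517578, 219.8000030517578], [257.20001220703125, 234.10000610351562], [222.8000030517578, 252.1999969482422]]
   [ 0.3893 -0.0709  0.016 ] [ 0.4024 -0.0522  0.    ]
   [ 0.495  -0.0672  0.016 ] [ 0.5116 -0.0484  0.    ]
   [ 0.4677 -0.123   0.016 ] [ 0.4834 -0.1061 -0.    ]
   [ 0.3698 -0.1225  0.016 ] [ 0.3822 -0.1056 -0.    ]
(array([ 0.4215663 , -0.08880597,  0.00601133]), [np.float64(0.0004940415770162886), np.float64(0.0004940415770161344)])
pot approx [ 0.56265215 -0.02233214  0.058     ] (array([0.62309955, 0.12656931, 0.07699949]), [np.float64(0.003445872146261029), np.float64(0.0034458721462611044)])
```

View pics/m1.png

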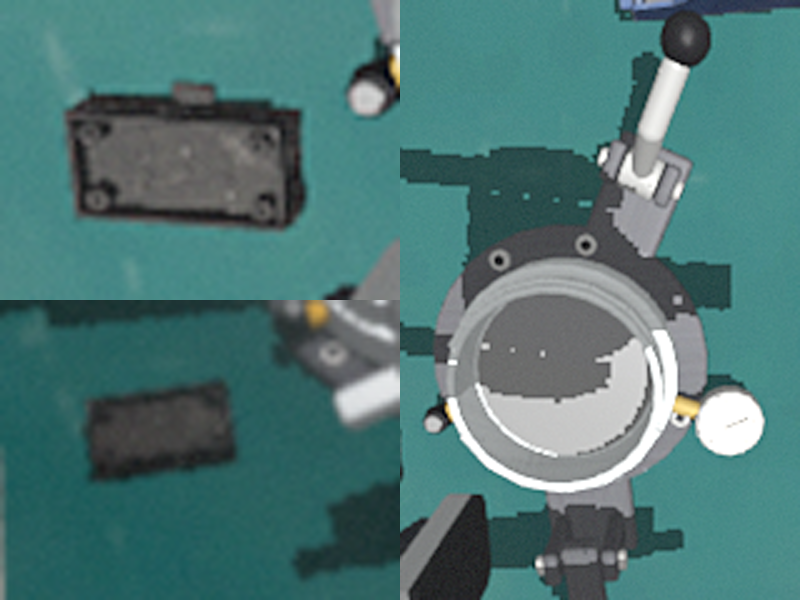

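The crops show the housing open side up: its bosses are visible inside, and its tab is mid-side towards world +y. The pot is empty, with the lever open beyond it. I'll hover over the housing with the tool turned to close across its short side.

Request:
send_rows --increments '[{"claw": -1,"dx": -0.178,"dy": -0.41,"dz": 0.06,"yaw": -0.977},{"claw": -1,"dx": -0.178,"dy": -0.41,"dz": 0.06,"yaw": -0.977},{"claw": -1,"dx": -0.178,"dy": -0.41,"dz": 0.06,"yaw": -0.977},{"claw": -1,"dx": -0.178,"dy": -0.41,"dz": 0.06,"yaw": -0.977},{"claw": -1,"dx": -0.178,"dy": -0.41,"dz": 0.06,"yaw": -0.977},{"claw": -1,"dx": -0.178,"dy": -0.41,"dz": 0.06,"yaw": -0.977},{"claw": -1,"dx": -0.178,"dy": -0.41,"dz": 0.06,"yaw": -0.977},{"claw": -1,"dx": -0.178,"dy": -0.41,"dz": 0.06,"yaw": -0.977},{"claw": -1,"dx": -0.178,"dy": -0.41,"dz": 0.06,"yaw": -0.977},{"claw": -1,"dx": -0.178,"dy": -0.41,"dz": 0.06,"yaw": -0.977}]'

```text
time: 1.4
tool_pos: [0.4199, -0.089, 0.2011]
tool_rot: [-0.0, 0.054, 0.999, 0.0]
contact_force: [-0.3, -0.2, -0.6]
gripper_width: 0.996
grasp_force: 0.0
```

Run:
```python
from h import *
import pickle
s=manip.state();print(s['time'],s['tool_pos'],s['tool_rot'],s['joint_pos'].round(2))
im,c=grab('wrist','wrist1.png');pickle.dump(c,open('c1.pkl','wb'))
for p in[(.4216,-.0888,.016),(.563,-.022,.058),(.39,-.071,.016),(.453,-.078,.016)]:print(proj(c,p))
```

```text
1.4 [ 0.4198744  -0.08896379  0.20114286] [-1.19209879e-04  5.36922234e-02  9.98557524e-01  3.55462277e-05] [-0.38 -0.43  2.08 -0.    1.49 -1.85]
[253.60016918 171.45427186]
[318.49029193 282.81599255]
[265.35458645 144.8299628 ]
[264.49212108 194.17277121]
```

View pics/wrist1.png

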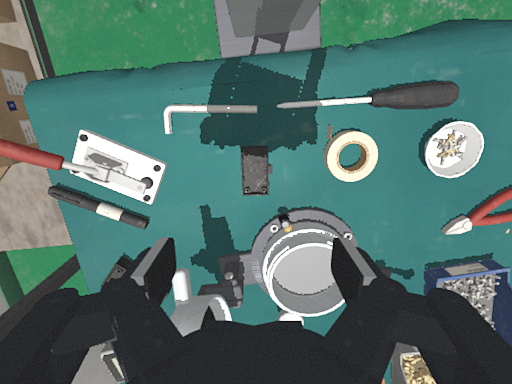

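The overhead view has the housing at (255,170) with its tab to the right, the pot's rim around (310,272), the hinge near (231,280) and the tape at (352,157).

```bash
cat > m.py <<'E'
from h import *
import pickle
from scipy.optimize import least_squares
c1=pickle.load(open('c1.pkl','rb'));
c0=(c1[0],np.array([[1,.001,-.002,-.624],[.001,-.955,.296,-.039],[-.001,-.296,-.955,.379],[0,0,0,1]]))
I=[(cv2.imread('pics/wrist0.png'),c0,(203,190)),(cv2.imread('pics/wrist1.png'),c1,(312,270))]
for im,c,uv in I:
    e=cv2.Canny(cv2.GaussianBlur(im,(3,3),0),60,140);v,u=np.nonzero(e)
    P=np.array([onz(c,q,.058)[:2] for q in zip(u,v)])
    ctr=np.array([.563,-.022])
    for tol in(.012,.007,.004,.003):
        best=[]
        r=np.linalg.norm(P-ctr,axis=1);S=P[abs(r-.05)<tol]
        f=least_squares(lambda p:np.linalg.norm(S-p[:2],axis=1)-p[2],[*ctr,.05],loss='soft_l1',f_scale=.001)
        ctr=f.x[:2]
    print('rim',f.x.round(4),len(S),np.histogram(np.linalg.norm(P-ctr,axis=1),np.arange(.044,.07,.002))[0])
P=np.array([onz(c0,(213.5,265.5),.05)[:2],onz(c0,(236,109.4),.067)[:2]])
print('hinge,pivot',P.round(4),'ball/dir')
for im,c,b in((I[0][0],c0,(85,200,62,45)),(I[1][0],c1,(232,138,45,62))):
    x,y,W,H=b;m=((im[y:y+H,x:x+W].max(2)<75)*255).astype(np.uint8);m=cv2.morphologyEx(m,cv2.MORPH_CLOSE,np.ones((3,3)))
    k,_=cv2.findContours(m,0,2);k=max(k,key=cv2.contourArea)+[x,y];r=cv2.minAreaRect(k);print(r)
    for q in cv2.boxPoints(r):print('  ',q.round(1),onz(c,q,.016).round(4),onz(c,q,0).round(4))
D=np.zeros((560,800,3),np.uint8)
D[:,:350]=cv2.resize(I[1][0][135:205,233:233+44],(350,560),interpolation=2)
D[:,350:]=cv2.resize(I[1][0][205:205+119,215:215+96],(450,560),interpolation=2)
cv2.imwrite('pics/m2.png',D)
E
python3 m.py
```

```text
rim [ 0.5583 -0.0245  0.0509] 147 [ 78  50  33  59  83 119  79  62 131  76  93  58  65]
rim [ 0.5591 -0.0306  0.0498] 238 [  8   6 144  61  81  88  70  78  46  41  59  77 105]
hinge,pivot [[ 0.5693 -0.1338]
 [ 0.6053  0.0733]] ball/dir
((117.09141540527344, 220.2660369873047), (47.27787780761719, 27.184783935546875), 4.23639440536499)
   [ 92.5 232.1] [ 0.3879 -0.0999  0.016 ] [ 0.3773 -0.1078  0.    ]
   [ 94.5 205. ] [ 0.3983 -0.0575  0.016 ] [ 0.3882 -0.0634  0.    ]
   [141.7 208.5] [ 0.4649 -0.0627  0.016 ] [ 0.4577 -0.0689 -0.    ]
   [139.7 235.6] [ 0.4566 -0.1055  0.016 ] [ 0.4491 -0.1136 -0.    ]
((254.0, 148.0), (20.0, 44.0), 90.0)
   [232. 138.] [ 0.3775 -0.1104  0.016 ] [ 0.3791 -0.1118  0.    ]
   [276. 138.] [ 0.3832 -0.0574  0.016 ] [ 0.3851 -0.0562  0.    ]
   [276. 158.] [ 0.4076 -0.0594  0.016 ] [ 0.4106 -0.0583  0.    ]
   [232. 158.] [ 0.4018 -0.1136  0.016 ] [ 0.4045 -0.1152  0.    ]
```

View pics/m2.png

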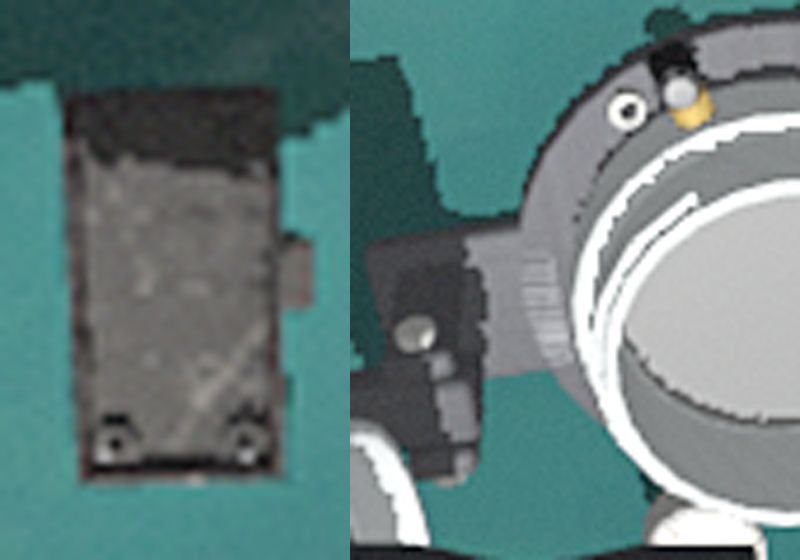

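Run:
```python
from h import *
import pickle
c1=pickle.load(open('c1.pkl','rb'))
Q=[onz(c1,(233+a/7.955,135+b/8),.016) for a,b in((65,92),(280,88),(278,475),(85,480))]
for q in Q:print(q.round(4))
print('mean',np.mean(Q,0).round(4),[np.linalg.norm(Q[i]-Q[i-1]).round(4) for i in range(4)])
d=(Q[2]+Q[3]-Q[0]-Q[1])/2;print('long ang',np.degrees(np.arctan2(d[1],d[0])))
print('tab',onz(c1,(233+300/7.955,135+272/8),.010).round(4))
print('hinge',onz(c1,(228.9,276.2),.05).round(4),onz(c1,(238.5,303.2),.05).round(4),onz(c1,(233.7,289.7),.05).round(4))
```

```text
[ 0.3889 -0.1006  0.016 ]
[ 0.3918 -0.0677  0.016 ]
[ 0.4537 -0.0736  0.016 ]
[ 0.4512 -0.1048  0.016 ]
mean [ 0.4214 -0.0867  0.016 ] [np.float64(0.0625), np.float64(0.0331), np.float64(0.0622), np.float64(0.0314)]
long ang -4.6703657607246605
tab [ 0.4221 -0.0669  0.01  ]
hinge [ 0.5469 -0.134   0.05  ] [ 0.5896 -0.1269  0.05  ] [ 0.5678 -0.1305  0.05  ]
```

Request:
send_rows --increments '[{"claw": -0.4,"dx": -0.04,"dy": 0.006,"dz": 0.1,"yaw": -0.017},{"claw": -0.4,"dx": -0.04,"dy": 0.006,"dz": 0.2,"yaw": -0.017},{"claw": -0.4,"dx": -0.04,"dy": 0.006,"dz": 0.28,"yaw": -0.017},{"claw": -0.4,"dx": -0.04,"dy": 0.006,"dz": 0.32,"yaw": -0.017},{"claw": -0.4,"dx": -0.04,"dy": 0.006,"dz": 0.36,"yaw": -0.017},{"claw": -0.4,"dx": -0.04,"dy": 0.006,"dz": 0.38,"yaw": -0.017},{"claw": -0.4,"dx": -0.04,"dy": 0.006,"dz": 0.394,"yaw": -0.017},{"claw": -0.4,"dx": -0.04,"dy": 0.006,"dz": 0.394,"yaw": -0.017},{"claw": 1,"dx": -0.04,"dy": 0.006,"dz": 0.394,"yaw": -0.017},{"claw": 1,"dx": -0.04,"dy": 0.006,"dz": 0.394,"yaw": -0.017},{"claw": 1,"dx": -0.04,"dy": 0.006,"dz": 0.394,"yaw": -0.017},{"claw": 1,"dx": -0.04,"dy": 0.006,"dz": 0.394,"yaw": -0.017}]'

```text
time: 2.95
tool_pos: [0.4412, -0.0885, 0.0054]
tool_rot: [0.001, 0.04, 0.999, -0.0]
contact_force: [-0.5, -0.0, 6.0]
gripper_width: 0.376
grasp_force: 60.1
```

Request:
send_rows --increments '[{"claw": 1,"dx": 0,"dy": 0,"dz": -0.1},{"claw": 1,"dx": 0,"dy": 0,"dz": -0.2},{"claw": 1,"dx": -0.1,"dy": 0.05,"dz": -0.2},{"claw": 1,"dx": -0.2,"dy": 0.1,"dz": -0.2},{"claw": 1,"dx": -0.252,"dy": 0.133,"dz": -0.2},{"claw": 1,"dx": -0.252,"dy": 0.133,"dz": -0.2},{"claw": 1,"dx": -0.252,"dy": 0.133,"dz": -0.15},{"claw": 1,"dx": -0.252,"dy": 0.133,"dz": -0.1},{"claw": 1,"dx": -0.252,"dy": 0.133,"dz": -0.07},{"claw": 1,"dx": -0.252,"dy": 0.133,"dz": -0.052},{"claw": 1,"dx": -0.252,"dy": 0.133,"dz": -0.052}]'

```text
invalid input
```

Request:
send_rows --increments '[{"claw": 1,"dx": 0,"dy": 0,"dz": -0.1,"yaw": 0},{"claw": 1,"dx": 0,"dy": 0,"dz": -0.2,"yaw": 0},{"claw": 1,"dx": -0.1,"dy": 0.05,"dz": -0.2,"yaw": 0},{"claw": 1,"dx": -0.2,"dy": 0.1,"dz": -0.2,"yaw": 0},{"claw": 1,"dx": -0.252,"dy": 0.133,"dz": -0.2,"yaw": 0},{"claw": 1,"dx": -0.252,"dy": 0.133,"dz": -0.2,"yaw": 0},{"claw": 1,"dx": -0.252,"dy": 0.133,"dz": -0.15,"yaw": 0},{"claw": 1,"dx": -0.252,"dy": 0.133,"dz": -0.1,"yaw": 0},{"claw": 1,"dx": -0.252,"dy": 0.133,"dz": -0.07,"yaw": 0},{"claw": 1,"dx": -0.252,"dy": 0.133,"dz": -0.052,"yaw": 0},{"claw": 1,"dx": -0.252,"dy": 0.133,"dz": -0.052,"yaw": 0}]'

```text
time: 4.32
tool_pos: [0.5712, -0.0321, 0.0306]
tool_rot: [0.0, 0.04, 0.999, -0.0]
contact_force: [-0.2, -0.6, 1.2]
gripper_width: 0.378
grasp_force: 59.9
```

Request:
send_rows --increments '[{"claw": 0.1,"dx": 0,"dy": 0,"dz": 0,"yaw": 0},{"claw": -0.02,"dx": 0,"dy": 0,"dz": 0,"yaw": 0},{"claw": -0.02,"dx": 0,"dy": 0,"dz": 0,"yaw": 0},{"claw": -0.02,"dx": 0,"dy": 0,"dz": -0.03,"yaw": 0},{"claw": -0.02,"dx": 0,"dy": 0,"dz": -0.1,"yaw": 0},{"claw": 1,"dx": 0.04,"dy": 0,"dz": -0.22,"yaw": 0},{"claw": 1,"dx": 0.1,"dy": 0,"dz": -0.34,"yaw": 0},{"claw": 1,"dx": 0.14,"dy": 0,"dz": -0.4,"yaw": 0},{"claw": 1,"dx": 0.14,"dy": 0,"dz": -0.4,"yaw": 0},{"claw": 1,"dx": 0.14,"dy": 0,"dz": -0.4,"yaw": 0}]'

```text
time: 5.58
tool_pos: [0.5012, -0.0263, 0.2302]
tool_rot: [0.0, 0.04, 0.999, -0.0]
contact_force: [-0.4, -0.1, -0.7]
gripper_width: -0.002
grasp_force: 0.0
```

Run:
```python
from h import *
import pickle
im,c=grab('wrist','wrist2.png');pickle.dump(c,open('c2.pkl','wb'))
s=manip.state();print(s['tool_pos'].round(4),s['joint_pos'].round(2),s['gripper_width'])
for p in[(.5597,-.0315,.024),(.5597,-.0315,.058)]:print(proj(c,p))
```

```text
[ 0.5009 -0.0262  0.2292] [-0.2  -0.25  1.9   0.    1.49 -1.69] -0.004662302128202054
[252.87967017 207.75217365]
[252.87473272 217.35627131]
```

View pics/wrist2.png

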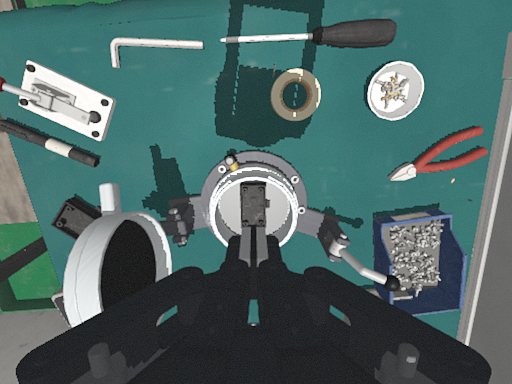

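The housing lies flat in the pot at about (253,206), and the lever's ball is at (393,284). Next I'll plan the lid swing, pushing on the cap face beside the bar.

```bash
cat >> h.py <<'E'
C=np.array([.5595,-.0305]);PY=np.radians(-84.93)
def p2w(u,v):
    c,s=np.cos(PY),np.sin(PY);return C+np.array([c*u-s*v,s*u+c*v])
def rows(path,v=None):
    "path of (u,v,z) mm in the pot frame -> tool shifts in units of 0.5 m"
    s=manip.state();q=s['tool_rot'];M=R.from_quat([q[1],q[2],q[3],q[0]]).as_matrix()
    for u,v,z in path:
        d=M.T@(np.r_[p2w(u/1e3,v/1e3),z/1e3]-s['tool_pos']);print((u,v,z),(d/.5).round(3))
E
python3 - <<'E'
from h import *
cs=cam('side')
for q in((415,292),(368,178),(385,85)):print('box',onz(cs,q,0).round(3),onz(cs,q,.25).round(3))
rows([(u,-26,z) for u,z in((130,300),(250,290),(250,165),(215,165),(190,168),(165,175),(140,180),(115,188),(93,190),(57,183),(24,167),(-3.5,143),(-18,123.5),(-29,101.6),(-33,90),(-36,80),(-36,76),(-36,140))])
E
```

```text
box [ 0.766 -0.327 -0.   ] [ 0.655 -0.413  0.25 ]
box [ 0.781 -0.036  0.   ] [ 0.665 -0.209  0.25 ]
box [0.946 0.261 0.   ] [ 0.781 -0.     0.25 ]
(130, -26, 300) [-0.11  -0.264 -0.142]
(250, -26, 290) [-0.15  -0.501 -0.122]
(250, -26, 165) [-0.15  -0.501  0.128]
(215, -26, 165) [-0.138 -0.432  0.128]
(190, -26, 168) [-0.13  -0.383  0.122]
(165, -26, 175) [-0.122 -0.333  0.108]
(140, -26, 180) [-0.113 -0.284  0.098]
(115, -26, 188) [-0.105 -0.235  0.082]
(93, -26, 190) [-0.098 -0.191  0.078]
(57, -26, 183) [-0.085 -0.12   0.092]
(24, -26, 167) [-0.074 -0.055  0.124]
(-3.5, -26, 143) [-0.065 -0.001  0.172]
(-18, -26, 123.5) [-0.061  0.027  0.211]
(-29, -26, 101.6) [-0.057  0.049  0.255]
(-33, -26, 90) [-0.056  0.057  0.278]
(-36, -26, 80) [-0.055  0.063  0.298]
(-36, -26, 76) [-0.055  0.063  0.306]
(-36, -26, 140) [-0.054  0.063  0.178]
```

Request:
send_rows --increments '[{"claw": 1,"dx": -0.05,"dy": -0.12,"dz": -0.1,"yaw": 0},{"claw": 1,"dx": -0.11,"dy": -0.24,"dz": -0.14,"yaw": 0},{"claw": 1,"dx": -0.13,"dy": -0.36,"dz": -0.14,"yaw": 0},{"claw": 1,"dx": -0.15,"dy": -0.45,"dz": -0.13,"yaw": 0},{"claw": 1,"dx": -0.15,"dy": -0.5,"dz": -0.12,"yaw": 0},{"claw": 1,"dx": -0.15,"dy": -0.5,"dz": -0.12,"yaw": 0},{"claw": 1,"dx": -0.15,"dy": -0.5,"dz": -0.02,"yaw": 0},{"claw": 1,"dx": -0.15,"dy": -0.5,"dz": 0.08,"yaw": 0},{"claw": 1,"dx": -0.15,"dy": -0.5,"dz": 0.128,"yaw": 0},{"claw": 1,"dx": -0.138,"dy": -0.432,"dz": 0.128,"yaw": 0},{"claw": 1,"dx": -0.13,"dy": -0.383,"dz": 0.122,"yaw": 0},{"claw": 1,"dx": -0.122,"dy": -0.333,"dz": 0.108,"yaw": 0},{"claw": 1,"dx": -0.113,"dy": -0.284,"dz": 0.098,"yaw": 0},{"claw": 1,"dx": -0.113,"dy": -0.284,"dz": 0.098,"yaw": 0}]'

```text
time: 7.38
tool_pos: [0.5468, -0.1706, 0.1827]
tool_rot: [0.001, 0.039, 0.999, -0.0]
contact_force: [0.6, 0.4, -1.4]
gripper_width: 0.001
grasp_force: 0.0
```

Run:
```python
from h import *
grab('scene','scene3.png');s=manip.state();print(s['contact_force'],s['ft_torque'],s['tool_pos'])
a=cv2.imread('pics/scene3.png')[120:240,200:340];b=manip.grab_frame('side')[130:250,220:360,::-1]
cv2.imwrite('pics/m3.png',cv2.resize(np.hstack([a,b]),(800,343)))
rows([(u,-26,z) for u,z in((115,188),(93,190),(57,183),(24,167),(-3.5,143),(-18,123.5),(-29,101.6),(-33,90),(-36,80),(-36,76),(-36,140))])
```

```text
[-0.03598405  0.14674202  0.34217069] [-0.0233142   0.02717169 -0.01879142] [ 0.54669615 -0.17145252  0.18231331]
(115, -26, 188) [ 0.009  0.049 -0.012]
(93, -26, 190) [ 0.017  0.092 -0.016]
(57, -26, 183) [ 0.029  0.163 -0.002]
(24, -26, 167) [0.04  0.228 0.03 ]
(-3.5, -26, 143) [0.049 0.282 0.078]
(-18, -26, 123.5) [0.054 0.311 0.117]
(-29, -26, 101.6) [0.058 0.333 0.161]
(-33, -26, 90) [0.059 0.341 0.184]
(-36, -26, 80) [0.06  0.347 0.204]
(-36, -26, 76) [0.06  0.347 0.212]
(-36, -26, 140) [0.06  0.347 0.084]
```

View pics/m3.png

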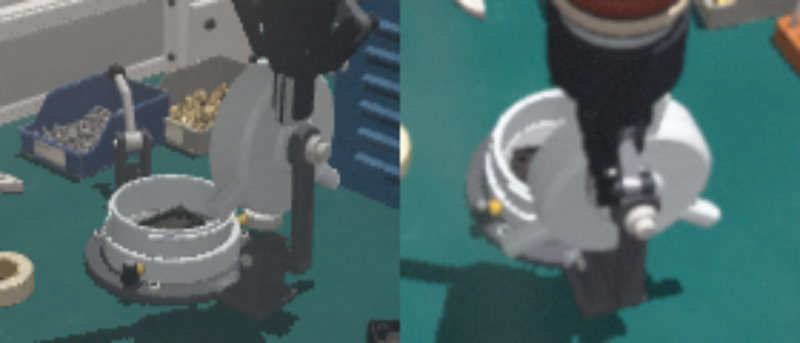

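The lid is now about upright, with the finger behind the cap face and clear of the bar, so I'll continue the swing.

Request:
send_rows --increments '[{"claw": 1,"dx": 0.009,"dy": 0.049,"dz": -0.012,"yaw": 0},{"claw": 1,"dx": 0.017,"dy": 0.092,"dz": -0.016,"yaw": 0},{"claw": 1,"dx": 0.023,"dy": 0.13,"dz": -0.01,"yaw": 0},{"claw": 1,"dx": 0.029,"dy": 0.163,"dz": -0.002,"yaw": 0},{"claw": 1,"dx": 0.034,"dy": 0.196,"dz": 0.014,"yaw": 0},{"claw": 1,"dx": 0.04,"dy": 0.228,"dz": 0.03,"yaw": 0},{"claw": 1,"dx": 0.045,"dy": 0.256,"dz": 0.053,"yaw": 0},{"claw": 1,"dx": 0.049,"dy": 0.282,"dz": 0.078,"yaw": 0},{"claw": 1,"dx": 0.054,"dy": 0.311,"dz": 0.117,"yaw": 0},{"claw": 1,"dx": 0.058,"dy": 0.333,"dz": 0.161,"yaw": 0},{"claw": 1,"dx": 0.059,"dy": 0.341,"dz": 0.184,"yaw": 0},{"claw": 1,"dx": 0.06,"dy": 0.347,"dz": 0.2,"yaw": 0},{"claw": 1,"dx": 0.06,"dy": 0.347,"dz": 0.206,"yaw": 0},{"claw": 1,"dx": 0.06,"dy": 0.347,"dz": 0.206,"yaw": 0}]'

```text
time: 9.22
tool_pos: [0.5305, 0.0029, 0.0784]
tool_rot: [0.0, 0.04, 0.999, 0.0]
contact_force: [0.5, 0.3, -0.5]
gripper_width: -0.004
grasp_force: 0.0
```

Request:
send_rows --increments '[{"claw": 1,"dx": 0,"dy": 0,"dz": 0.003,"yaw": 0},{"claw": 1,"dx": 0,"dy": 0,"dz": 0.006,"yaw": 0},{"claw": 1,"dx": 0,"dy": 0,"dz": 0.009,"yaw": 0},{"claw": 1,"dx": 0,"dy": 0,"dz": 0.009,"yaw": 0}]'

```text
time: 9.72
tool_pos: [0.5311, 0.0029, 0.0768]
tool_rot: [0.0, 0.04, 0.999, 0.0]
contact_force: [-6.8, 1.5, 14.1]
gripper_width: -0.002
grasp_force: 7.0
```

Request:
send_rows --increments '[{"claw": 1,"dx": 0,"dy": 0,"dz": -0.1,"yaw": 0},{"claw": 1,"dx": 0,"dy": 0,"dz": -0.2,"yaw": 0},{"claw": 1,"dx": 0.055,"dy": -0.07,"dz": -0.32,"yaw": 0},{"claw": 1,"dx": 0.1,"dy": -0.07,"dz": -0.44,"yaw": 0},{"claw": 1,"dx": 0.1,"dy": -0.07,"dz": -0.44,"yaw": 0},{"claw": 1,"dx": 0.1,"dy": -0.07,"dz": -0.44,"yaw": 0}]'

```text
time: 10.48
tool_pos: [0.4779, -0.0281, 0.2947]
tool_rot: [0.001, 0.04, 0.999, -0.0]
contact_force: [0.0, -0.9, 0.2]
gripper_width: 0.002
grasp_force: 0.0
```

Run:
```python
from h import *
import pickle
im,c=grab('wrist','wrist4.png');pickle.dump(c,open('c4.pkl','wb'))
s=manip.state();print(s['time'],s['tool_pos'].round(4))
g=im.astype(int);m=((g.min(2)>150)&(np.ptp(g,axis=2)<30)).astype(np.uint8)*255
k,_=cv2.findContours(m[110:290,150:370].copy(),0,2)
for q in sorted(k,key=cv2.contourArea)[-3:]:print(cv2.contourArea(q),cv2.boundingRect(q))
print(proj(c,(*C,.078)),proj(c,(*p2w(.102,0),.05)),[proj(c,(*p2w(.078*np.cos(b),.078*np.sin(b)),.077)).round(1) for b in np.radians([-70,50,170])],proj(c,(*p2w(.114*np.cos(2.6485),.114*np.sin(2.6485)),.067)))
cv2.imwrite('pics/m4.png',cv2.resize(im[120:270,160:360,::-1],(800,600),interpolation=cv2.INTER_CUBIC))
```

```text
10.525 [ 0.4774 -0.0279  0.2928]
192.0 (170, 125, 44, 33)
276.5 (201, 0, 19, 23)
3206.5 (62, 55, 106, 82)
[256.13219667 219.38451431] [192.1943561  222.17622906] [array([228.5, 174.1]), array([230.3, 259.4]), array([309.4, 219.4])] [326.12646519 238.28163744]
```

View pics/m4.png

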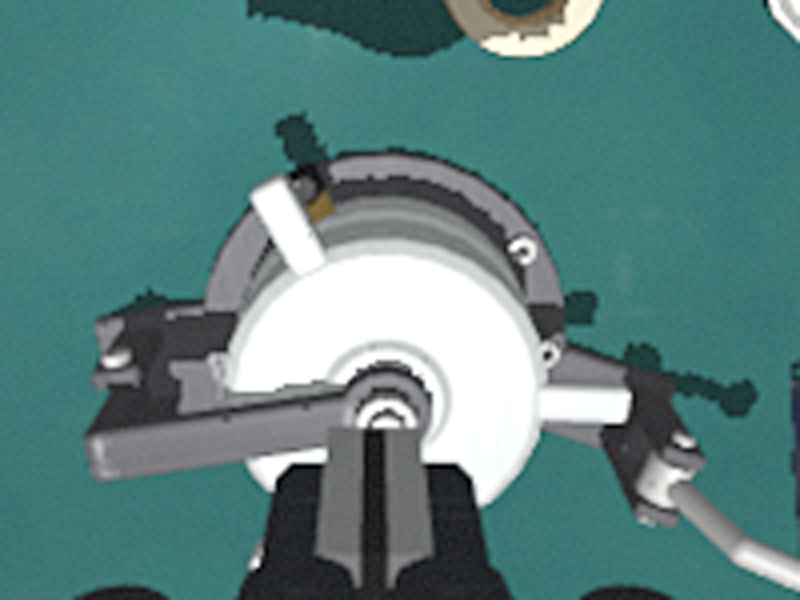

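Lug A lies across (226,167) to (239,186) and lug C runs outward to about (317,221), both as predicted for an unturned cap. The lid is down and the lever is open at the right. I'll push lug A first, then lug C, to stay clear of the lever.

```bash
cat >> h.py <<'E'
C=np.array([.561,-.0305])
def lug(path,flip=0):
    "path of (lug bearing deg, r mm, tangential offset mm, z mm[, tool-x bearing minus lug bearing])"
    s=manip.state();q=s['tool_rot'];M=R.from_quat([q[1],q[2],q[3],q[0]]).as_matrix()
    tx=np.degrees(np.arctan2(M[1,0],M[0,0])-PY);print('tool x bearing',tx.round(1),'j6',s['joint_pos'][5].round(2),s['time'])
    for b,r,t,z in path:
        a=np.radians(b);u,v=r*np.cos(a)-t*np.sin(a),r*np.sin(a)+t*np.cos(a)
        d=M.T@(np.r_[p2w(u/1e3,v/1e3),z/1e3]-s['tool_pos'])/.5
        y=-((b+flip-tx+180)%360-180)
        print((b,t,z),'"dx": %.3f, "dy": %.3f, "dz": %.3f, "yaw": %.3f'%(*d,np.radians(y)/1.5))
E
python3 -c "
from h import *
lug([(-70,75,36,150),(-70,75,36,60)]+[(b,75,20,60) for b in range(-70,-140,-10)])"
```

```text
tool x bearing 260.3 j6 -1.7 10.525
(-70, 36, 150) "dx": -0.072, "dy": -0.129, "dz": 0.285, "yaw": -0.345
(-70, 36, 60) "dx": -0.073, "dy": -0.129, "dz": 0.465, "yaw": -0.345
(-70, 20, 60) "dx": -0.057, "dy": -0.101, "dz": 0.465, "yaw": -0.345
(-80, 20, 60) "dx": -0.040, "dy": -0.080, "dz": 0.466, "yaw": -0.229
(-90, 20, 60) "dx": -0.026, "dy": -0.057, "dz": 0.466, "yaw": -0.112
(-100, 20, 60) "dx": -0.017, "dy": -0.031, "dz": 0.466, "yaw": 0.004
(-110, 20, 60) "dx": -0.013, "dy": -0.004, "dz": 0.466, "yaw": 0.120
(-120, 20, 60) "dx": -0.013, "dy": 0.023, "dz": 0.466, "yaw": 0.237
(-130, 20, 60) "dx": -0.018, "dy": 0.049, "dz": 0.466, "yaw": 0.353
```

Request:
send_rows --increments '[{"claw": 1,"dx": -0.072,"dy": -0.129,"dz": 0.1,"yaw": -0.345},{"claw": 1,"dx": -0.072,"dy": -0.129,"dz": 0.2,"yaw": -0.345},{"claw": 1,"dx": -0.072,"dy": -0.129,"dz": 0.285,"yaw": -0.345},{"claw": 1,"dx": -0.073,"dy": -0.129,"dz": 0.285,"yaw": -0.345},{"claw": 1,"dx": -0.073,"dy": -0.129,"dz": 0.36,"yaw": -0.345},{"claw": 1,"dx": -0.073,"dy": -0.129,"dz": 0.42,"yaw": -0.345},{"claw": 1,"dx": -0.073,"dy": -0.129,"dz": 0.465,"yaw": -0.345},{"claw": 1,"dx": -0.073,"dy": -0.129,"dz": 0.465,"yaw": -0.345},{"claw": 1,"dx": -0.057,"dy": -0.101,"dz": 0.465,"yaw": -0.345},{"claw": 1,"dx": -0.04,"dy": -0.08,"dz": 0.466,"yaw": -0.229},{"claw": 1,"dx": -0.026,"dy": -0.057,"dz": 0.466,"yaw": -0.112},{"claw": 1,"dx": -0.017,"dy": -0.031,"dz": 0.466,"yaw": 0.004}]'

```text
time: 12.02
tool_pos: [0.4859, -0.0439, 0.0631]
tool_rot: [0.002, 0.046, 0.999, -0.001]
contact_force: [1.5, -2.7, -1.6]
gripper_width: 0.001
grasp_force: 1.5
```

```bash
python3 -c "
from h import *
lug([(b,75,20,60) for b in range(-100,-176,-8)]+[(-172,75,30,60),(-172,75,40,60),(-172,85,40,150)])"
```

```text
tool x bearing 259.7 j6 -1.72 12.025
(-100, 20, 60) "dx": 0.003, "dy": -0.000, "dz": 0.006, "yaw": -0.004
(-108, 20, 60) "dx": 0.007, "dy": 0.021, "dz": 0.006, "yaw": 0.089
(-116, 20, 60) "dx": 0.008, "dy": 0.043, "dz": 0.006, "yaw": 0.182
(-124, 20, 60) "dx": 0.006, "dy": 0.064, "dz": 0.006, "yaw": 0.275
(-132, 20, 60) "dx": 0.002, "dy": 0.085, "dz": 0.006, "yaw": 0.368
(-140, 20, 60) "dx": -0.006, "dy": 0.106, "dz": 0.006, "yaw": 0.462
(-148, 20, 60) "dx": -0.016, "dy": 0.125, "dz": 0.006, "yaw": 0.555
(-156, 20, 60) "dx": -0.029, "dy": 0.142, "dz": 0.006, "yaw": 0.648
(-164, 20, 60) "dx": -0.045, "dy": 0.157, "dz": 0.006, "yaw": 0.741
(-172, 20, 60) "dx": -0.062, "dy": 0.170, "dz": 0.006, "yaw": 0.834
(-172, 30, 60) "dx": -0.043, "dy": 0.164, "dz": 0.006, "yaw": 0.834
(-172, 40, 60) "dx": -0.024, "dy": 0.158, "dz": 0.006, "yaw": 0.834
(-172, 40, 150) "dx": -0.018, "dy": 0.176, "dz": -0.174, "yaw": 0.834
```

Request:
send_rows --increments '[{"claw": 1,"dx": 0.006,"dy": 0.021,"dz": 0.004,"yaw": 0.089},{"claw": 1,"dx": 0.007,"dy": 0.043,"dz": 0.004,"yaw": 0.182},{"claw": 1,"dx": 0.005,"dy": 0.064,"dz": 0.004,"yaw": 0.275},{"claw": 1,"dx": 0.001,"dy": 0.085,"dz": 0.004,"yaw": 0.368},{"claw": 1,"dx": -0.006,"dy": 0.106,"dz": 0.004,"yaw": 0.462},{"claw": 1,"dx": -0.016,"dy": 0.125,"dz": 0.004,"yaw": 0.555},{"claw": 1,"dx": -0.029,"dy": 0.142,"dz": 0.004,"yaw": 0.648},{"claw": 1,"dx": -0.045,"dy": 0.157,"dz": 0.004,"yaw": 0.741},{"claw": 1,"dx": -0.062,"dy": 0.17,"dz": 0.004,"yaw": 0.834},{"claw": 1,"dx": -0.062,"dy": 0.17,"dz": 0.004,"yaw": 0.834}]'

```text
time: 13.28
tool_pos: [0.5236, 0.0388, 0.0603]
tool_rot: [0.001, 0.619, 0.785, 0.001]
contact_force: [-0.3, -0.6, 0.4]
gripper_width: 0.001
grasp_force: 0.1
```

```bash
python3 -c "
from h import *
s=manip.state();print(s['contact_force'],s['tool_pos'])
lug([(-172,75,20,60),(-172,75,34,60),(-172,80,34,150)])"
```

```text
[-0.30213538 -0.59054403  0.42568165] [0.52359462 0.0388206  0.06031218]
tool x bearing 188.5 j6 -0.3 13.275
(-172, 20, 60) "dx": -0.002, "dy": 0.002, "dz": 0.001, "yaw": 0.005
(-172, 34, 60) "dx": -0.002, "dy": -0.026, "dz": 0.001, "yaw": 0.005
(-172, 34, 150) "dx": 0.008, "dy": -0.026, "dz": -0.179, "yaw": 0.005
```

Request:
send_rows --increments '[{"claw": 1,"dx": 0,"dy": -0.028,"dz": 0,"yaw": 0},{"claw": 1,"dx": 0.008,"dy": -0.028,"dz": -0.08,"yaw": 0},{"claw": 1,"dx": 0.008,"dy": -0.028,"dz": -0.18,"yaw": 0},{"claw": 1,"dx": 0.108,"dy": -0.028,"dz": -0.28,"yaw": 0},{"claw": 1,"dx": 0.2,"dy": -0.028,"dz": -0.36,"yaw": 0},{"claw": 1,"dx": 0.2,"dy": -0.028,"dz": -0.36,"yaw": 0},{"claw": 1,"dx": 0.2,"dy": -0.028,"dz": -0.36,"yaw": 0}]'

```text
time: 14.15
tool_pos: [0.4856, 0.1319, 0.2388]
tool_rot: [0.0, 0.619, 0.785, 0.0]
contact_force: [0.3, -0.3, -1.0]
gripper_width: 0.001
grasp_force: 0.0
```

```bash
cat > lugs.py <<'E'
from h import *
def lugs(n,f,z=.074):
    im,c=grab(n,f);g=im.astype(int);m=(g.min(2)>140)&(np.ptp(g,axis=2)<35)
    v,u=np.nonzero(m);P=np.array([onz(c,q,z)[:2] for q in zip(u,v)])-C
    a=np.degrees(np.arctan2(P[:,1],P[:,0])-PY)%360;r=np.linalg.norm(P,axis=1)
    k=(r>.070)&(r<.088);h=np.histogram(a[k],np.arange(0,361,4))[0]
    print(n,manip.state()['tool_pos'].round(3),[(int(i*4),int(x)) for i,x in enumerate(h) if x])
if __name__=='__main__':
    import sys
    for n in('wrist','scene','side'):lugs(n,n+sys.argv[1])
E
python3 lugs.py 5.png
python3 -c "
from h import *
lug([(70,75,40,250),(70,75,40,58),(70,75,20,58)])
lug([(70,75,40,250),(70,75,40,58),(70,75,20,58)],180)"
```

```text
wrist [0.485 0.131 0.238] [(80, 10), (84, 17), (88, 3), (152, 4), (156, 7), (160, 10), (164, 5), (168, 6), (172, 5), (176, 6), (180, 16), (184, 53), (188, 18)]
scene [0.485 0.131 0.237] [(56, 2), (60, 6), (64, 7), (68, 5), (128, 2), (132, 1), (180, 3), (184, 8), (188, 6), (192, 1), (300, 2), (304, 10), (308, 8), (312, 1), (320, 2), (328, 2), (348, 1), (356, 1)]
side [0.485 0.131 0.237] [(8, 5), (12, 6), (16, 6), (20, 4), (24, 6), (28, 1), (32, 1), (36, 3), (40, 5), (44, 10), (48, 8), (52, 4), (56, 7), (60, 18), (64, 17), (68, 5), (180, 1), (184, 12), (188, 15), (192, 8), (300, 9), (304, 18), (308, 18), (312, 8)]
tool x bearing 188.3 j6 -0.12 14.3
(70, 40, 250) "dx": -0.350, "dy": 0.243, "dz": -0.027, "yaw": 1.376
(70, 40, 58) "dx": -0.350, "dy": 0.244, "dz": 0.357, "yaw": 1.376
(70, 20, 58) "dx": -0.385, "dy": 0.225, "dz": 0.357, "yaw": 1.376
tool x bearing 188.3 j6 -0.12 14.3
(70, 40, 250) "dx": -0.350, "dy": 0.243, "dz": -0.027, "yaw": -0.718
(70, 40, 58) "dx": -0.350, "dy": 0.244, "dz": 0.357, "yaw": -0.718
(70, 20, 58) "dx": -0.385, "dy": 0.225, "dz": 0.357, "yaw": -0.718
```

```bash
python3 -c "
from h import *
lug([(66,75,40,250),(66,75,40,58),(66,75,22,58)]+[(b,75,20,58) for b in (60,53,46,39,32,27,23)],180)"
```

```text
tool x bearing 188.3 j6 -0.12 14.3
(66, 40, 250) "dx": -0.362, "dy": 0.242, "dz": -0.027, "yaw": -0.672
(66, 40, 58) "dx": -0.362, "dy": 0.244, "dz": 0.357, "yaw": -0.672
(66, 22, 58) "dx": -0.392, "dy": 0.224, "dz": 0.357, "yaw": -0.672
(60, 20, 58) "dx": -0.411, "dy": 0.217, "dz": 0.357, "yaw": -0.602
(53, 20, 58) "dx": -0.428, "dy": 0.208, "dz": 0.357, "yaw": -0.520
(46, 20, 58) "dx": -0.443, "dy": 0.197, "dz": 0.357, "yaw": -0.439
(39, 20, 58) "dx": -0.458, "dy": 0.185, "dz": 0.357, "yaw": -0.357
(32, 20, 58) "dx": -0.471, "dy": 0.171, "dz": 0.357, "yaw": -0.276
(27, 20, 58) "dx": -0.479, "dy": 0.160, "dz": 0.357, "yaw": -0.218
(23, 20, 58) "dx": -0.484, "dy": 0.151, "dz": 0.357, "yaw": -0.171
```

Request:
send_rows --increments '[{"claw": 1,"dx": -0.1,"dy": 0.06,"dz": -0.03,"yaw": -0.15},{"claw": 1,"dx": -0.2,"dy": 0.12,"dz": -0.03,"yaw": -0.3},{"claw": 1,"dx": -0.3,"dy": 0.18,"dz": -0.03,"yaw": -0.45},{"claw": 1,"dx": -0.362,"dy": 0.242,"dz": -0.027,"yaw": -0.6},{"claw": 1,"dx": -0.362,"dy": 0.243,"dz": 0.03,"yaw": -0.672},{"claw": 1,"dx": -0.362,"dy": 0.243,"dz": 0.03,"yaw": -0.672},{"claw": 1,"dx": -0.362,"dy": 0.243,"dz": 0.13,"yaw": -0.672},{"claw": 1,"dx": -0.362,"dy": 0.243,"dz": 0.23,"yaw": -0.672},{"claw": 1,"dx": -0.362,"dy": 0.244,"dz": 0.31,"yaw": -0.672},{"claw": 1,"dx": -0.362,"dy": 0.244,"dz": 0.357,"yaw": -0.672},{"claw": 1,"dx": -0.362,"dy": 0.244,"dz": 0.357,"yaw": -0.672},{"claw": 1,"dx": -0.392,"dy": 0.224,"dz": 0.357,"yaw": -0.672},{"claw": 1,"dx": -0.411,"dy": 0.217,"dz": 0.357,"yaw": -0.602},{"claw": 1,"dx": -0.428,"dy": 0.208,"dz": 0.357,"yaw": -0.52},{"claw": 1,"dx": -0.443,"dy": 0.197,"dz": 0.357,"yaw": -0.439},{"claw": 1,"dx": -0.458,"dy": 0.185,"dz": 0.357,"yaw": -0.357},{"claw": 1,"dx": -0.471,"dy": 0.171,"dz": 0.357,"yaw": -0.276},{"claw": 1,"dx": -0.479,"dy": 0.16,"dz": 0.357,"yaw": -0.218},{"claw": 1,"dx": -0.479,"dy": 0.16,"dz": 0.357,"yaw": -0.218}]'

```text
time: 16.68
tool_pos: [0.6204, -0.084, 0.0624]
tool_rot: [0.002, 0.484, 0.875, 0.0]
contact_force: [0.2, 0.1, 0.7]
gripper_width: 0.002
grasp_force: 0.1
```

```bash
python3 -c "
from h import *
s=manip.state();print(s['contact_force'],s['ft_torque'],s['tool_pos'])
lug([(b,75,20,58) for b in (27,25,23,21,19,17,15)],180)
import lugs
for n in('scene','side'):lugs.lugs(n,n+'6.png')"
```

```text
[0.22776418 0.09318634 0.67715765] [ 0.00633947 -0.05477208 -0.04911755] [ 0.62038272 -0.083999    0.06236826]
tool x bearing 207.1 j6 -0.81 16.675
(27, 20, 58) "dx": 0.004, "dy": -0.004, "dz": 0.009, "yaw": 0.001
(25, 20, 58) "dx": 0.002, "dy": -0.009, "dz": 0.009, "yaw": 0.024
(23, 20, 58) "dx": 0.001, "dy": -0.014, "dz": 0.009, "yaw": 0.047
(21, 20, 58) "dx": 0.000, "dy": -0.020, "dz": 0.009, "yaw": 0.070
(19, 20, 58) "dx": -0.000, "dy": -0.025, "dz": 0.009, "yaw": 0.094
(17, 20, 58) "dx": -0.001, "dy": -0.031, "dz": 0.009, "yaw": 0.117
(15, 20, 58) "dx": -0.001, "dy": -0.036, "dz": 0.009, "yaw": 0.140
scene [ 0.62  -0.084  0.062] [(144, 4), (148, 6), (152, 3), (264, 1), (268, 4), (272, 4), (276, 3)]
side [ 0.62  -0.083  0.062] [(140, 1), (144, 11), (148, 12), (152, 7), (264, 4), (268, 9), (272, 11), (276, 7)]
```

Request:
send_rows --increments '[{"claw": 1,"dx": 0.002,"dy": -0.009,"dz": 0.006,"yaw": 0.024},{"claw": 1,"dx": 0.001,"dy": -0.014,"dz": 0.006,"yaw": 0.047},{"claw": 1,"dx": 0,"dy": -0.02,"dz": 0.006,"yaw": 0.07},{"claw": 1,"dx": 0,"dy": -0.025,"dz": 0.006,"yaw": 0.094},{"claw": 1,"dx": -0.001,"dy": -0.031,"dz": 0.006,"yaw": 0.11},{"claw": 1,"dx": -0.001,"dy": -0.031,"dz": 0.006,"yaw": 0.11}]'

```text
time: 17.52
tool_pos: [0.609, -0.0901, 0.0582]
tool_rot: [0.002, 0.555, 0.832, 0.003]
contact_force: [10.1, 2.9, -1.0]
gripper_width: 0.002
grasp_force: 5.2
```

```bash
python3 -c "
from h import *
import lugs
for n in('scene','side'):lugs.lugs(n,n+'7.png')
lug([(b,75,20,58) for b in (17,15,13,11)]+[(19,75,34,58),(19,80,34,200)],180)"
```

```text
scene [ 0.609 -0.09   0.058] [(136, 5), (140, 4), (144, 1), (256, 3), (260, 6), (264, 8), (268, 2)]
side [ 0.609 -0.09   0.058] [(40, 1), (44, 3), (48, 1), (52, 1), (132, 1), (136, 9), (140, 12), (144, 1), (256, 7), (260, 13), (264, 17), (268, 5)]
tool x bearing 197.5 j6 -0.67 17.625
(17, 20, 58) "dx": -0.003, "dy": -0.004, "dz": 0.000, "yaw": 0.006
(15, 20, 58) "dx": -0.005, "dy": -0.009, "dz": 0.000, "yaw": 0.030
(13, 20, 58) "dx": -0.006, "dy": -0.015, "dz": 0.000, "yaw": 0.053
(11, 20, 58) "dx": -0.007, "dy": -0.020, "dz": 0.000, "yaw": 0.076
(19, 34, 58) "dx": -0.001, "dy": 0.029, "dz": 0.000, "yaw": -0.017
(19, 34, 200) "dx": -0.011, "dy": 0.031, "dz": -0.284, "yaw": -0.017
```

Request:
send_rows --increments '[{"claw": 1,"dx": -0.002,"dy": -0.004,"dz": 0,"yaw": 0.006},{"claw": 1,"dx": -0.003,"dy": -0.008,"dz": 0,"yaw": 0.01},{"claw": 1,"dx": -0.003,"dy": -0.008,"dz": 0,"yaw": 0.01}]'

```text
time: 18.0
tool_pos: [0.6078, -0.0911, 0.0585]
tool_rot: [0.003, 0.561, 0.828, 0.005]
contact_force: [16.5, 10.1, -2.4]
gripper_width: -0.002
grasp_force: 9.3
```

Force rises with no further travel and lug A is at about 141°, so the cap is home. Next I'll check the lever's ball and the bin's height, then plan the lever path.

Run:
```python
from h import *
import pickle
c2=pickle.load(open('c2.pkl','rb'))
c0=(c2[0],np.array([[1,.001,-.002,-.624],[.001,-.955,.296,-.039],[-.001,-.296,-.955,.379],[0,0,0,1]]))
print('bin',tri([(c0,(227,43)),(c2,(375,221))]),tri([(c0,(357,28)),(c2,(392,318))]))
X,e=tri([(c0,(254.3,55.2)),(c2,(393,284))]);d=X[:2]-C
print('ball',X,e,np.linalg.norm(d),np.degrees(np.arctan2(d[1],d[0])-PY)%360)
X,e=tri([(c0,(236,109.4)),(c2,(335,243))]);d=X[:2]-C
print('pivot',X,e,np.linalg.norm(d),np.degrees(np.arctan2(d[1],d[0])-PY)%360)
b=151.75
s=manip.state();q=s['tool_rot'];M=R.from_quat([q[1],q[2],q[3],q[0]]).as_matrix();print(s['tool_pos'])
from h import lug
lug([(19,75,34,58),(19,75,34,230)],180)
P=[(205,230),(205,102),(195,102),(185,108),(173,115),(155,122),(137,128),(120,131),(101,133),(85,125),(70,115),(60,108),(52,101),(52,98)]
lug([(b,r,0,z) for r,z in P],90)
```

```text
bin (array([0.59451681, 0.14492171, 0.0198093 ]), [np.float64(0.003316545388199311), np.float64(0.003316545388199263)]) (array([0.73000516, 0.1542015 , 0.06164407]), [np.float64(0.0010515017085434267), np.float64(0.0010515017085436069)])
ball [0.62484306 0.11844832 0.12133855] [np.float64(0.0006194494920082595), np.float64(0.0006194494920081159)] 0.16205411933331776 151.7287894860778
pivot [0.60474139 0.07332061 0.05787953] [np.float64(6.056925120779587e-05), np.float64(6.056925120770737e-05)] 0.11265889746631907 152.0834792838065
[ 0.60776143 -0.09105781  0.05849471]
tool x bearing 196.7 j6 -0.66 18.0
(19, 34, 58) "dx": 0.000, "dy": 0.032, "dz": 0.001, "yaw": -0.027
(19, 34, 230) "dx": 0.000, "dy": 0.036, "dz": -0.343, "yaw": -0.027
tool x bearing 196.7 j6 -0.66 18.0
(151.75, 0, 230) "dx": 0.438, "dy": 0.252, "dz": -0.339, "yaw": -0.525
(151.75, 0, 102) "dx": 0.438, "dy": 0.248, "dz": -0.083, "yaw": -0.525
(151.75, 0, 102) "dx": 0.423, "dy": 0.234, "dz": -0.084, "yaw": -0.525
(151.75, 0, 108) "dx": 0.409, "dy": 0.220, "dz": -0.096, "yaw": -0.525
(151.75, 0, 115) "dx": 0.392, "dy": 0.204, "dz": -0.110, "yaw": -0.525
(151.75, 0, 122) "dx": 0.367, "dy": 0.178, "dz": -0.124, "yaw": -0.525
(151.75, 0, 128) "dx": 0.341, "dy": 0.153, "dz": -0.137, "yaw": -0.525
(151.75, 0, 131) "dx": 0.317, "dy": 0.129, "dz": -0.143, "yaw": -0.525
(151.75, 0, 133) "dx": 0.290, "dy": 0.102, "dz": -0.147, "yaw": -0.525
(151.75, 0, 125) "dx": 0.268, "dy": 0.080, "dz": -0.132, "yaw": -0.525
(151.75, 0, 115) "dx": 0.246, "dy": 0.058, "dz": -0.112, "yaw": -0.525
(151.75, 0, 108) "dx": 0.232, "dy": 0.044, "dz": -0.098, "yaw": -0.525
(151.75, 0, 101) "dx": 0.221, "dy": 0.032, "dz": -0.084, "yaw": -0.525
(151.75, 0, 98) "dx": 0.221, "dy": 0.032, "dz": -0.078, "yaw": -0.525
```

Request:
send_rows --increments '[{"claw": 1,"dx": 0.001,"dy": 0.036,"dz": 0,"yaw": -0.027},{"claw": 1,"dx": 0.001,"dy": 0.036,"dz": -0.1,"yaw": -0.027},{"claw": 1,"dx": 0.001,"dy": 0.036,"dz": -0.2,"yaw": -0.027},{"claw": 1,"dx": 0.02,"dy": 0.06,"dz": -0.32,"yaw": -0.1},{"claw": 1,"dx": 0.14,"dy": 0.12,"dz": -0.34,"yaw": -0.2},{"claw": 1,"dx": 0.24,"dy": 0.17,"dz": -0.34,"yaw": -0.3},{"claw": 1,"dx": 0.34,"dy": 0.22,"dz": -0.34,"yaw": -0.42},{"claw": 1,"dx": 0.438,"dy": 0.252,"dz": -0.34,"yaw": -0.525},{"claw": 1,"dx": 0.438,"dy": 0.252,"dz": -0.34,"yaw": -0.525},{"claw": 1,"dx": 0.438,"dy": 0.252,"dz": -0.34,"yaw": -0.525}]'

```text
time: 19.25
tool_pos: [0.6383, 0.1557, 0.2263]
tool_rot: [-0.001, 0.2, 0.98, -0.001]
contact_force: [0.0, -0.2, -0.4]
gripper_width: 0.0
grasp_force: 0.0
```

Run:
```python
from h import *
import lugs
for n in('scene','side'):lugs.lugs(n,n+'8.png',.071)
P=[(205,102),(195,102),(185,108),(173,115),(155,122),(137,128),(120,131),(101,133),(85,125),(70,115),(60,108),(52,101),(52,98)]
lug([(151.75,r,0,z) for r,z in P],90)
```

```text
scene [0.639 0.155 0.227] [(124, 1), (128, 2), (132, 2), (136, 7), (140, 5), (144, 1), (252, 5), (256, 8), (260, 7), (264, 7), (324, 2), (348, 1)]
side [0.639 0.155 0.227] [(12, 11), (16, 17), (20, 20), (24, 8), (28, 2), (36, 5), (40, 9), (44, 11), (48, 10), (52, 7), (132, 2), (136, 12), (140, 15), (144, 5), (256, 13), (260, 16), (264, 16), (268, 2), (332, 1), (336, 3)]
tool x bearing 241.7 j6 -1.04 19.35
(151.75, 0, 102) "dx": -0.003, "dy": 0.008, "dz": 0.249, "yaw": -0.000
(151.75, 0, 102) "dx": -0.003, "dy": -0.012, "dz": 0.249, "yaw": -0.000
(151.75, 0, 108) "dx": -0.003, "dy": -0.032, "dz": 0.237, "yaw": -0.000
(151.75, 0, 115) "dx": -0.003, "dy": -0.056, "dz": 0.224, "yaw": -0.000
(151.75, 0, 122) "dx": -0.003, "dy": -0.092, "dz": 0.210, "yaw": -0.000
(151.75, 0, 128) "dx": -0.003, "dy": -0.128, "dz": 0.198, "yaw": -0.000
(151.75, 0, 131) "dx": -0.003, "dy": -0.162, "dz": 0.192, "yaw": -0.000
(151.75, 0, 133) "dx": -0.003, "dy": -0.200, "dz": 0.188, "yaw": -0.000
(151.75, 0, 125) "dx": -0.003, "dy": -0.232, "dz": 0.204, "yaw": -0.000
(151.75, 0, 115) "dx": -0.003, "dy": -0.262, "dz": 0.224, "yaw": -0.000
(151.75, 0, 108) "dx": -0.003, "dy": -0.282, "dz": 0.238, "yaw": -0.000
(151.75, 0, 101) "dx": -0.003, "dy": -0.298, "dz": 0.252, "yaw": -0.000
(151.75, 0, 98) "dx": -0.003, "dy": -0.298, "dz": 0.258, "yaw": -0.000
```

Request:
send_rows --increments '[{"claw": 1,"dx": -0.003,"dy": 0.014,"dz": 0.1,"yaw": 0},{"claw": 1,"dx": -0.003,"dy": 0.014,"dz": 0.19,"yaw": 0},{"claw": 1,"dx": -0.003,"dy": 0.014,"dz": 0.245,"yaw": 0},{"claw": 1,"dx": -0.003,"dy": 0.014,"dz": 0.245,"yaw": 0},{"claw": 1,"dx": -0.003,"dy": -0.032,"dz": 0.237,"yaw": 0},{"claw": 1,"dx": -0.003,"dy": -0.056,"dz": 0.224,"yaw": 0},{"claw": 1,"dx": -0.003,"dy": -0.092,"dz": 0.21,"yaw": 0},{"claw": 1,"dx": -0.003,"dy": -0.128,"dz": 0.198,"yaw": 0},{"claw": 1,"dx": -0.003,"dy": -0.162,"dz": 0.192,"yaw": 0},{"claw": 1,"dx": -0.003,"dy": -0.2,"dz": 0.188,"yaw": 0},{"claw": 1,"dx": -0.003,"dy": -0.216,"dz": 0.195,"yaw": 0},{"claw": 1,"dx": -0.003,"dy": -0.232,"dz": 0.204,"yaw": 0},{"claw": 1,"dx": -0.003,"dy": -0.247,"dz": 0.214,"yaw": 0},{"claw": 1,"dx": -0.003,"dy": -0.262,"dz": 0.224,"yaw": 0},{"claw": 1,"dx": -0.003,"dy": -0.282,"dz": 0.236,"yaw": 0},{"claw": 1,"dx": -0.003,"dy": -0.298,"dz": 0.244,"yaw": 0},{"claw": 1,"dx": -0.003,"dy": -0.298,"dz": 0.25,"yaw": 0},{"claw": 1,"dx": -0.003,"dy": -0.298,"dz": 0.254,"yaw": 0},{"claw": 1,"dx": -0.003,"dy": -0.298,"dz": 0.254,"yaw": 0}]'

```text
time: 21.72
tool_pos: [0.5825, 0.0181, 0.101]
tool_rot: [0.0, 0.2, 0.98, -0.0]
contact_force: [-0.3, -1.2, 3.4]
gripper_width: -0.001
grasp_force: 1.6
```

Request:
send_rows --increments '[{"claw": 1,"dx": 0,"dy": 0,"dz": 0.003,"yaw": 0},{"claw": 1,"dx": 0,"dy": 0,"dz": 0.006,"yaw": 0},{"claw": 1,"dx": 0,"dy": 0,"dz": 0.006,"yaw": 0}]'

```text
time: 22.1
tool_pos: [0.583, 0.0179, 0.1002]
tool_rot: [0.001, 0.2, 0.98, -0.001]
contact_force: [-6.8, -2.3, 12.5]
gripper_width: -0.001
grasp_force: 6.7
```

Force climbs with no travel, so the lever is on its stop. I'll retreat and look.

Request:
send_rows --increments '[{"claw": 1,"dx": 0,"dy": 0,"dz": -0.06,"yaw": 0},{"claw": 1,"dx": 0.05,"dy": 0,"dz": -0.16,"yaw": 0},{"claw": 1,"dx": 0.15,"dy": 0,"dz": -0.28,"yaw": 0},{"claw": 1,"dx": 0.25,"dy": 0,"dz": -0.36,"yaw": 0},{"claw": 1,"dx": 0.25,"dy": 0,"dz": -0.36,"yaw": 0},{"claw": 1,"dx": 0.25,"dy": 0,"dz": -0.36,"yaw": 0}]'

```text
time: 22.85
tool_pos: [0.4673, 0.0678, 0.2777]
tool_rot: [0.001, 0.199, 0.98, 0.0]
contact_force: [0.1, -0.4, 0.2]
gripper_width: 0.001
grasp_force: 0.0
```

Run:
```python
from h import *
im,c=grab('wrist','wrist9.png');s=manip.state();print(s['tool_pos'],s['contact_force'])
a=np.radians(151.75);b=p2w(.048*np.cos(a),.048*np.sin(a))
print(proj(c,(*b,.092)),proj(c,(*C,.074)))
q=proj(c,(*C,.074)).astype(int);x,y=max(q[0]-70,0),max(q[1]-50,0)
D=np.zeros((600,800,3),np.uint8);D[:300,:400]=cv2.resize(im[y:y+105,x:x+140,::-1],(400,300))
D[:300,400:]=cv2.resize(manip.grab_frame('scene')[145:250,200:340,::-1],(400,300))
D[300:,:400]=cv2.resize(manip.grab_frame('side')[130:235,220:360,::-1],(400,300))
cv2.imwrite('pics/m9.png',D);print(x,y)
```

```text
[0.46720762 0.06747506 0.27617307] [ 0.33456221 -0.42695308 -0.8027583 ]
[248.8338546  256.95670064] [216.13585827 250.24655718]
146 200
```

View pics/m9.png

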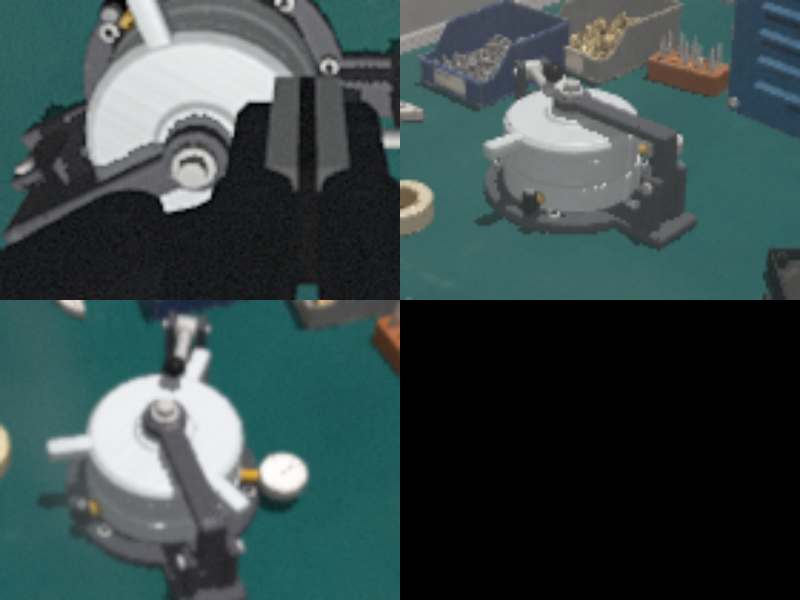

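Run:
```python
from h import *
cs,cc=cam('side'),cam('scene')
X,e=tri([(cs,(280.6,152.7)),(cc,(253.6,170.2))]);d=X[:2]-C
print(X,e,np.linalg.norm(d),np.degrees(np.arctan2(d[1],d[0])-PY)%360)
b=151.75;a=np.radians(b)
for th in(0,.1,.2,.3):
    E_=np.radians(20.7)+th;r=.114-.071*np.cos(E_);z=.067+.071*np.sin(E_);p=(*p2w(r*np.cos(a),r*np.sin(a)),z);print(th,r,z,proj(cs,p),proj(cc,p))
for n,c in(('side',cs),('scene',cc)):
    im=manip.grab_frame(n);x,y=(265,140) if n=='side' else (240,158)
    m=(im[y:y+25,x:x+28].max(2)<45).astype(np.uint8);k,l,st,ce=cv2.connectedComponentsWithStats(m)
    print(n,[(st[i,4],(ce[i]+[x,y]).round(1)) for i in range(1,k) if st[i,4]>5])
```

```text
[0.57755587 0.00978174 0.09453561] [np.float64(0.00020953661040306438), np.float64(0.0002095366104029052)] 0.04355129587850348 152.58724859855803
0 0.04758347381107943 0.09209671390832726 [281.1860964  152.17458099] [253.25253176 170.36245427]
0.1 0.05042077049480323 0.09860192360483006 [281.45436793 149.23652953] [252.88333078 167.61959562]
0.2 0.05389332982324389 0.1047913773268805 [281.76268685 146.15936367] [252.43341383 164.89013176]
0.3 0.05796645513146714 0.1106032320988492 [282.10772556 142.97868993] [251.9082254  162.20722184]
side [(np.int32(26), array([279.9, 153.4]))]
scene []
```

The ball sits at the shut position: pixels match a lever angle of about 0 to within 1 px. The lugs are at home bearings, the lid is down, and the robot is clear.

```bash
python3 -c "
from plant import manip
print(manip.job_done())"
```

```text
the job is handed in; nothing more can be done
None
```

I handed the job in at about 23 s: the housing lies flat in the pot, the lid is down, the cap is turned to its stop and the lock lever is shut. The tape roll and dish were not touched; the hand-in returned no verdict.

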